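# Dispense a wooden bead into the pouring pan

## Task

Stand the small steel pouring pan on the bead dispenser's base plate, centred under its spout, and let go of it. Then press the dispenser's slanted plunger all the way down to its stop so that the bead drops into the pan, and let the plunger spring back up. Leave the pan standing there with the bead in it, and do not disturb the mug, the clear cup or the pigment jar.

Things in the scene. Friction and masses are not known exactly. Their poses are not given: they have to be found in the camera images.
- dispenser: Fixed bead dispenser, 400 mm tall. Origin on the table; front = its -x side (towards the robot, turned up to 0.3 rad), z up. Base plate 6 mm thick: x -125 to 80, y -60 to 60 mm. Two plywood cheeks behind the pan's place (x -23 to 67, y -29 to 29, up to z 211 mm) carry a sloping chute ending in a steel spout (x -95 to -60, y -18 to 18, z 90 to 142 mm).
- hopper_edge (a point): Middle of the lower front edge of the bead hopper that overhangs the plunger: x -33, y 0, z 335 mm in the dispenser's frame. The hopper reaches back from here to x 79 mm, y -62 to 62, z 335 to 398 mm, so the tool cannot come to the plunger head straight from above.
- spout (a point): Centre of the spout's downward opening (30 x 30 mm inside), 90 mm above the table; at x -76.5, y 0 mm in the dispenser's frame. The bead falls straight down from here.
- stand (a point): The point on the base plate's upper face straight below the spout, 6 mm above the table: where the middle of the pan's underside belongs.
- plunger_top (a point): Centre of the flat top of the plunger head (black disc, 36 mm across, 12 mm thick, on a 12 mm stem); moves with it. Its z axis is the plunger's axis, pointing out of the head, up and to the dispenser's front, 35 degrees from vertical. Unpressed: x -41, y 0, z 235 mm in the dispenser's frame. Press along -z of this point.
- plunger (a joint): Plunger travel along its axis in m: 0 = up (unpressed), 0.020 = down at its stop. Spring: 2 N at the start, 7 N at the stop. It opens a gate in the chute; the bead is let go only in the last fifth of the travel.
- pan: Small open steel pouring pan, round, outer diameter 66 mm at the foot and 72 mm at the rim, 55 mm high, inner floor 4 mm up, 160 g. Origin: centre of its underside, z up. A straight flat handle 14 mm wide and 12 mm thick (z 38 to 50 mm) points along the pan's -x axis, from x -34 to -134 mm.
- pan_grip (a point): Point in the middle of the pan's handle to grip it: x -95, y 0, z 44 mm in the pan's frame; axes as the pan's. The handle is 14 mm wide along y.
- bead: Wooden bead (ball), 22 mm across, 12 g; origin at its centre. At the start it lies inside the chute behind the gate, about 142 mm above the table.
- mug: White mug, 80 mm across with a handle, 85 mm high. Origin: centre of its underside. Bystander; it stands on the robot's other side from the pan (pan left and mug right, or the reverse).
- clear_cup: Clear plastic cup, 84 mm across at the rim, 100 mm high. Origin: centre of its underside. Bystander.
- pigment: Small amber jar with black cap, 48 mm across, 75 mm high. Origin: centre of its underside. Bystander.
Not all that is in view belongs to the job. Leave any green look-alike of the pan alone.

How it is judged:
On the way, in this order (a step that is already met when the one before it is completed fails the run):
1. the pan stands on the base plate under the spout (within 20 mm of centred), upright and let go, with the plunger not yet pressed (horizontal distance between pan and spout below 0.02 m and z of pan in the frame of dispenser between 0.003 and 0.01 m and angle between pan's own z axis and vertical below 0.1 rad and contact force between the fingers and pan below 0.2 N and linear speed of pan below 0.02 m/s and value of joint plunger below 0.004 m), for 0.2 s.
2. the plunger is pressed down to its stop (18.5 mm or more of its 20 mm) (value of joint plunger above 0.0185 m), for 0.1 s.
At the end, for the whole second after the job is handed in: The bead lies in the pan; the pan stands upright (within 0.1 rad) and at rest on the base plate, its middle within 25 mm of straight below the spout; the plunger is back up (within 2 mm) (value of joint plunger below 0.002 m and horizontal distance between bead and pan below 0.033 m and z of bead in the frame of pan between 0.005 and 0.04 m and horizontal distance between pan and spout below 0.025 m and z of pan in the frame of dispenser between 0.003 and 0.01 m and angle between pan's own z axis and vertical below 0.1 rad and linear speed of pan below 0.02 m/s); the robot touches nothing.
It fails at once if the mug, the clear cup or the pigment jar is moved by more than 30 mm or tipped over (distance of any of mug, clear_cup, pigment from where it was at the start of the episode above 0.03 m or angle between any of mug, clear_cup, pigment's own z axis and vertical above 0.5 rad).
It also fails if it takes over 48 s, if anything falls off the work surface, if the arm or the gripper's body presses on something with over 40 N, if the wrist force passes 120 N, or if a joint passes its speed limit or range.

## Robot

A 7-joint arm with a two-finger parallel gripper is mounted at the origin on the work surface. World frame = base frame: x ahead of the robot, y to its left, z up, the work surface at z = 0. Lengths are in m, angles in rad, forces in N, time in s.
With the tool pointing down it reaches from about 0.4 to 0.925 m from the base axis. Payload 4.1 kg.
Tool frame: the origin (TCP) lies on the centre line of the jaws, within the pads' length; the fingertips stand 11 mm ahead of it and the grasp point (between the pads) lies 8 mm behind it; z points along the fingers, y is the line along which they close (so a half turn about z gives the same grasp; the last joint's range is limited). The gripper opens to 85 mm and grips with 20 to 120 N. Pads are 22 mm wide; open, the fingers measure 114 mm over their backs; the gripper's body (76 mm by 85 mm) begins 54 mm behind the grasp point. The pads swing forward as they close: fully open they stand 13 mm farther back than shut.
Start: joints at [-1.269, 0.398, 0.045, 1.537, -0.019, 1.207, -0.051], TCP at [0.254, 0.599, 0.242] pointing down, gripper open.
Joint ranges: [-2.82, 2.82], [-0.49, 2.23], [-1.37, 1.46], [0, 2.46], [-1.36, 4.5], [0.23, 2], [-2.94, 2.94]. Speed limits (rad/s): [2.57, 2.57, 3.14, 3.14, 3.14, 3.14, 3.14].

## Interface

Orientations are given as a unit quaternion [x, y, z, w].
In Python, from cell import manip gives the robot as it stands.
- The arm moves only by the tool jog_arm, never from a script. Its argument "series" is a list of rows, each an object of numbers: "jaw": the opening, from 0 (shut) to 1 (fully open); "tx", "ty", "tz": the shift along the tool's x, y, z in cm; "ax", "ay", "az": the turn, a rotation vector about the tool's x, y, z in degrees. A call has exactly 5 rows; each row is the pose to reach, as a shift and turn from the pose commanded when the call began, along the tool's axes at that moment; what a row does not reach only later rows make up. A row lasts 1/10 s, in which the tool goes at most 50 mm and 8.59 degrees, less where a joint would pass 70% of its speed; a pose out of reach is approached as far as the arm can. A call with a gripper value outside its range is refused whole. The fingers move at their own pace and stop on an object; the grip force is fixed at half the most. Time passes only in rows, so rows that repeat a pose let the fingers close, or fill a call up. It gives the time, the measured TCP pose, the force, the opening and the grip force at its end, in the units of the state.
- manip.get_obs(): the state, without advancing time (a new reading comes with each control period).
- manip.get_image(name): name is "scene" or "side" or "wrist"; returns the picture (420x560x3 uint8, red, green, blue); there is no depth.
- manip.camera_params(name): a dict with "camera_matrix" (3x3 intrinsics, pixels), "rvec" (rotation vector, rad) and "tvec" (3), from world to camera coordinates, as OpenCV has them. Camera axes: x right, y down, z forward; pixel columns grow to the right and rows downward; lengths in m; the calibration is good to about 2 mm. A picture is of the moment at which its call begins: read the wrist's pose just before it. camera_params takes no time and is no camera call; for the wrist camera it gives the pose at the moment of the call.
- manip.finish_job(): hands the job in; it is judged then, once.
The state is a dict: "clock": time; "joint_pos": joint angles; "joint_vel": joint speeds; "joint_torque": joint torques, N m; "tool_pos": TCP position; "ee_rot": TCP orientation; "wrist_force": force on the tool from outside, world axes, zero at the start; "moment": the same for the moment, N m; "gripper_width": opening from 0.0 (shut) to 1.0 (fully open); "finger_force": force on a finger pad.
Only numpy, scipy, OpenCV 4.12 (cv2) and the standard library are available. Lean on these libraries where they do the work, as an engineer would, in place of code of your own. Each camera call takes 0.05 s, during which the arm holds its last target. There are 200 camera calls.

## Working session

There is one attempt and no reset: what is moved stays moved. The work goes in short steps, Python scripts to look and compute and a tool call to move; the robot and the scene stay as the last step left them, time stands still between calls to the robot, and variables do not carry over. Pictures are saved under pics/ and viewed, at most 10 in all, crops included, and the job is handed in when it is done.

Besides the shell and the picture viewer there is one more tool, called after ">>>" as name(argument=value, ...), one argument or row to a line, values as JSON. jog_arm: Moves the arm, as the interface text tells. Its arguments: {"type":"object","properties":{"series":{"type":"array"}},"required":["series"]}

```bash
mkdir -p pics; cat > h.py <<'E'
import numpy as np, cv2
from cell import manip
from scipy.spatial.transform import Rotation as R
def cam(n):
    c=manip.camera_params(n); K=np.array(c["camera_matrix"],float); Rm=cv2.Rodrigues(np.array(c["rvec"],float))[0]; t=np.array(c["tvec"],float).ravel()
    return K,Rm,t
def ray(c,u,v):
    K,Rm,t=c; d=Rm.T@np.linalg.solve(K,[u,v,1.]); return -Rm.T@t, d/np.linalg.norm(d)
def onz(c,u,v,z):
    o,d=ray(c,u,v); return o+d*(z-o[2])/d[2]
def proj(c,p):
    K,Rm,t=c; q=K@(Rm@np.asarray(p,float)+t); return q[:2]/q[2]
def tri(c1,p1,c2,p2):
    o1,d1=ray(c1,*p1); o2,d2=ray(c2,*p2)
    s=np.linalg.lstsq(np.c_[d1,-d2],o2-o1,rcond=None)[0]
    a=o1+d1*s[0]; b=o2+d2*s[1]; return (a+b)/2,np.linalg.norm(a-b)
def snap(n,f):
    im=manip.get_image(n); cv2.imwrite("pics/"+f,im[:,:,::-1]); return im
E
python3 - <<'E'
from h import *
for n in("scene","side","wrist"):
    c=cam(n); im=snap(n,n+"0.png"); print(n,c[0].tolist(),ray(c,280,210))
print(manip.get_obs())
a=cv2.imread("pics/scene0.png");b=cv2.imread("pics/side0.png")
E
```

```text
scene [[464.40038286387255, 0.0, 282.2451402469895], [0.0, 464.40038286387255, 202.21351651658895], [0.0, 0.0, 1.0]] (array([ 1.03756724, -0.71870917,  1.01080091]), array([-0.45626248,  0.57393642, -0.68001583]))
side [[426.9539963861021, 0.0, 281.3217669967313], [0.0, 426.9539963861021, 202.7124790549527], [0.0, 0.0, 1.0]] (array([ 0.04078749, -0.85152615,  0.82272743]), array([ 0.40089618,  0.73117418, -0.5519661 ]))
wrist [[311.40497296335195, 0.0, 280.6824616397402], [0.0, 311.40497296335195, 210.06530109782508], [0.0, 0.0, 1.0]] (array([0.17868489, 0.6294053 , 0.37358256]), array([ 0.2854027 , -0.12376401, -0.95038296]))
{'clock': 0.15, 'joint_pos': array([-1.26900295,  0.39900218,  0.04504876,  1.53757001, -0.01869972,
        1.20688981, -0.05069531]), 'joint_vel': array([ 1.05863998e-03, -3.29920364e-03,  1.61095849e-03, -3.51636364e-03,
        5.89842636e-05,  1.75551954e-03, -1.26002902e-03]), 'joint_torque': array([ 2.66638512e-03, -4.75561416e+01,  1.36700001e+00, -2.54514581e+01,
        1.17643180e-02,  6.48744463e-03, -1.53408695e-05]), 'tool_pos': array([0.25339622, 0.59808083, 0.24152431]), 'ee_rot': array([ 1.99004846e-01,  9.79998238e-01, -7.17994663e-04, -9.25722020e-05]), 'wrist_force': array([ 0.92745758,  0.09247703, -0.33859788]), 'moment': array([ 0.0338017 , -0.01340905,  0.05222374]), 'finger_force': 0.0, 'gripper_width': 0.9998613939984556}
```

View pics/scene0.png

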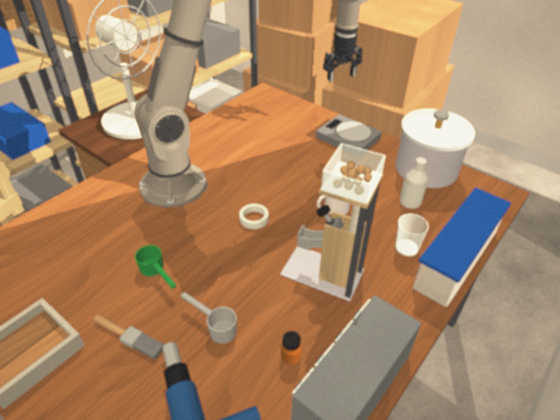

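View pics/side0.png

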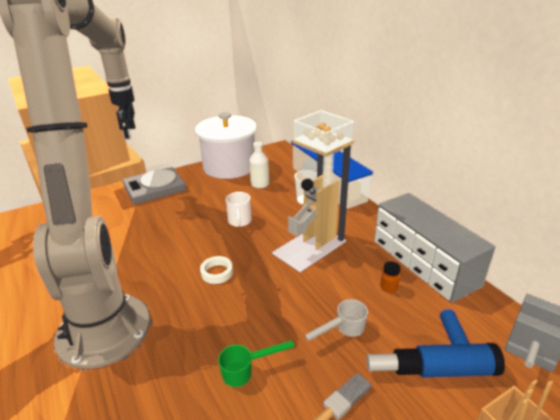

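The pan candidates are the steel pan (scene 222,323, handle tip 183,295; side 352,318, tip 308,336) and the green look-alike (scene 150,260; side 236,365). I choose the steel one. The dispenser plate is at scene (322,270) and side (310,250), and the plunger head is at scene (323,210) and side (307,185). The mug is behind the dispenser, the clear cup at scene (411,235) and the jar at scene (291,345). One close crop follows to check this.

```bash
python3 - <<'E'
import cv2, numpy as np
a=cv2.imread("pics/scene0.png");b=cv2.imread("pics/side0.png")
def cr(im,u,v,w,h): return cv2.resize(im[v:v+h,u:u+w],(400,300),interpolation=cv2.INTER_CUBIC)
o=np.vstack([np.hstack([cr(a,170,280,80,60),cr(b,296,290,80,60)]),np.hstack([cr(a,270,180,160,120),cr(b,250,160,160,120)])])
cv2.imwrite("pics/crop1.png",o)
E
```

```text
(no output)
```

View pics/crop1.png

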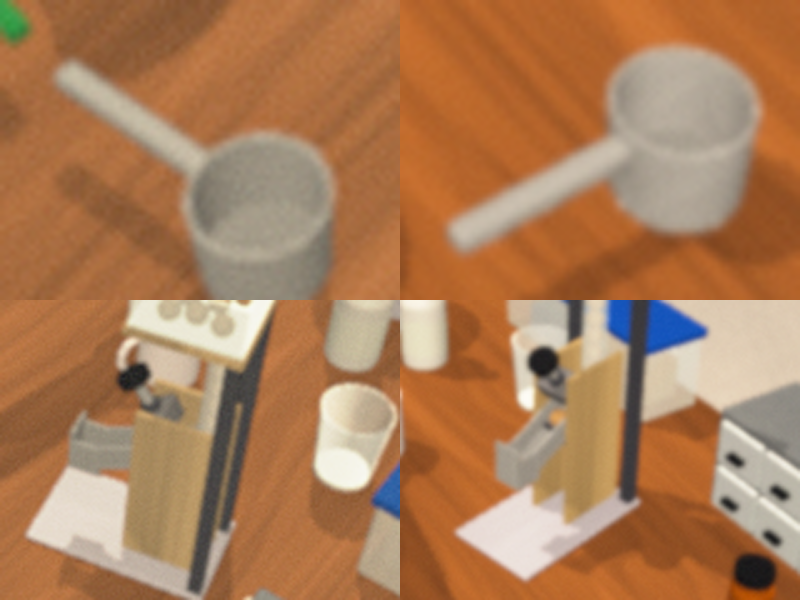

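The crop confirms the grey steel pan. At full scale its rim centre is at about scene (221.8,319.4) and side (352.6,310.6), with the handle tip at (183.6,295) and (308,337.2). The plate corners, plunger head and spout are clearly visible in both views.

```bash
python3 - <<'E'
from h import *
A,B=cam("scene"),cam("side")
def P(n,p,q):
    x,e=tri(A,p,B,q); print(n,x.round(4),"gap",round(e,4)); return x
rim=P("rim",(221.8,319.4),(352.6,310.6)); tip=P("tip",(183.6,295),(308,337.2))
d=(rim-tip)[:2]; print("len",np.linalg.norm(d),"yaw",np.arctan2(d[1],d[0]))
h=P("head",(323.2,210.8),(307.2,184.8))
c1=onz(A,280.8,274.8,.006);c2=onz(A,297.2,246.8,.006);c3=onz(A,351.2,299.2,.006);c4=onz(A,363,268.8,.006)
print("scene corners",c1,c2,c3,c4); print(np.linalg.norm(c1-c2),np.linalg.norm(c1-c3))
e=[onz(B,*p,.006) for p in((272.8,252.8),(301.2,272),(345.2,240.8))]; print("side",e,np.linalg.norm(e[0]-e[1]),np.linalg.norm(e[1]-e[2]))
P("front right corner",(280.8,274.8),(301.2,272)); P("front left",(297.2,246.8),(272.8,252.8))
P("spout?",(297.5,229),(290,229))
E
```

```text
rim [ 0.5329 -0.3013  0.054 ] gap 0.0013
tip [ 0.4028 -0.3072  0.0449] gap 0.0014
len 0.13025120804963286 yaw 0.04579446913354961
head [0.5979 0.0057 0.2299] gap 0.0017
scene corners [ 0.53121422 -0.07303504  0.006     ] [0.50215589 0.03887796 0.006     ] [ 0.72572319 -0.01799004  0.006     ] [0.69495965 0.09106252 0.006     ]
0.11562398337148765 0.20214770425560374
side [array([0.50059789, 0.03887165, 0.006     ]), array([ 0.52852519, -0.07759218,  0.006     ]), array([ 0.72163527, -0.02586664,  0.006     ])] 0.11976542629441121 0.19991756984625983
front right corner [ 0.5305 -0.0728  0.0031] gap 0.0029
front left [0.5013 0.0401 0.0046] gap 0.0003
spout? [ 0.5295 -0.0065  0.1208] gap 0.0174
```

```bash
cat >> h.py <<'E'
def tool(yaw,tilt=0.):
    """tool z down, tool y at world yaw+90deg, tool x towards the robot; tilt (deg) swings the fingers forward"""
    c,s=np.cos(yaw),np.sin(yaw); t=np.deg2rad(tilt)
    f=np.array([c,s,0]); z=np.array([0,0,-1.])*np.cos(t)+f*np.sin(t); y=np.array([-s,c,0]); return R.from_matrix(np.c_[np.cross(y,z),y,z])
def delta(p,rot=None):
    o=manip.get_obs(); q=R.from_quat(o["ee_rot"])
    print("t",o["clock"],"tcp",o["tool_pos"].round(4),"j",o["joint_pos"].round(2))
    print(" shift cm",(q.inv().apply(np.asarray(p)-o["tool_pos"])*100).round(2),"turn deg",np.rad2deg((q.inv()*(rot or q)).as_rotvec()).round(1))
E
python3 - <<'E'
from h import *
delta((.40,.40,.30),tool(.046))
A=cam("scene");B=cam("side")
print("green tip",tri(A,(173,286),B,(292,346)),"jar",onz(A,291,340,.075),"mug",onz(B,238,198,.085))
E
```

```text
t 0.15 tcp [0.2534 0.5981 0.2415] j [-1.27  0.4   0.05  1.54 -0.02  1.21 -0.05]
 shift cm [-21.23 -12.53  -5.83] turn deg [ -0.1  -0.  -25.6]
green tip (array([ 0.35995165, -0.3062247 ,  0.04281641]), np.float64(0.004753208832803291)) jar [ 0.70281459 -0.24897541  0.075     ] mug [0.49396929 0.25957586 0.085     ]
```

>>> jog_arm(
  series=[
    {"jaw": 1, "tx": -4.2, "ty": -2.5, "tz": -1.2, "ax": 0, "ay": 0, "az": -5},
    {"jaw": 1, "tx": -8.4, "ty": -5, "tz": -2.4, "ax": 0, "ay": 0, "az": -10},
    {"jaw": 1, "tx": -12.6, "ty": -7.5, "tz": -3.6, "ax": 0, "ay": 0, "az": -15},
    {"jaw": 1, "tx": -16.8, "ty": -10, "tz": -4.8, "ax": 0, "ay": 0, "az": -20},
    {"jaw": 1, "tx": -21, "ty": -12.6, "tz": -6, "ax": 0, "ay": 0, "az": -25.6},
  ],
)

```text
clock: 0.65
tool_pos: [0.3975, 0.4004, 0.3021]
ee_rot: [-0.025, 1.0, -0.0, 0.0]
wrist_force: [1.6, 0.1, -0.4]
gripper_width: 1.002
finger_force: 0.0
```

```bash
python3 - <<'E'
from h import *
delta((.42,-.05,.30),tool(.046))
E
```

```text
t 0.65 tcp [0.3975 0.4004 0.3021] j [-0.94  0.2   0.08  1.66 -0.02  1.27  0.77]
 shift cm [  0.   -45.1    0.21] turn deg [-0.   0.   0.2]
```

>>> jog_arm(
  series=[
    {"jaw": 1, "ty": -4.8},
    {"jaw": 1, "ty": -9.6},
    {"jaw": 1, "ty": -14.4},
    {"jaw": 1, "ty": -19.2},
    {"jaw": 1, "ty": -24},
  ],
)

```text
invalid input
```

>>> jog_arm(
  series=[
    {"jaw": 1, "ty": -4.8},
    {"jaw": 1, "ty": -9.6},
    {"jaw": 1, "ty": -14.4},
    {"jaw": 1, "ty": -19.2},
    {"jaw": 1, "ty": -22},
  ],
)

```text
invalid input
```

```bash
python3 - <<'E'
from h import *
delta((.435,-.30,.20),tool(.046))
snap("wrist","w1.png"); c=cam("wrist"); np.save("w1.npy",np.array([c[0],c[1],np.tile(c[2],(3,1))]))
E
```

```text
t 0.65 tcp [0.3975 0.4004 0.3021] j [-0.94  0.2   0.08  1.66 -0.02  1.27  0.77]
 shift cm [ -0.25 -70.14  10.22] turn deg [-0.   0.   0.2]
```

All keys are needed in each row.

>>> jog_arm(
  series=[
    {"jaw": 1, "tx": 0, "ty": -4.8, "tz": 0, "ax": 0, "ay": 0, "az": 0},
    {"jaw": 1, "tx": 0, "ty": -9.6, "tz": 0, "ax": 0, "ay": 0, "az": 0},
    {"jaw": 1, "tx": 0, "ty": -14.4, "tz": 0, "ax": 0, "ay": 0, "az": 0},
    {"jaw": 1, "tx": 0, "ty": -19.2, "tz": 0, "ax": 0, "ay": 0, "az": 0},
    {"jaw": 1, "tx": 0, "ty": -24, "tz": 0, "ax": 0, "ay": 0, "az": 0},
  ],
)

```text
clock: 1.2
tool_pos: [0.4073, 0.1607, 0.3016]
ee_rot: [-0.023, 1.0, 0.0, 0.0]
wrist_force: [0.6, -0.4, 1.1]
gripper_width: 1.002
finger_force: 0.0
```

>>> jog_arm(
  series=[
    {"jaw": 1, "tx": 0, "ty": -4.8, "tz": 0, "ax": 0, "ay": 0, "az": 0},
    {"jaw": 1, "tx": 0, "ty": -9.6, "tz": 0, "ax": 0, "ay": 0, "az": 0},
    {"jaw": 1, "tx": 0, "ty": -14.4, "tz": 0, "ax": 0, "ay": 0, "az": 0},
    {"jaw": 1, "tx": 0, "ty": -19.2, "tz": 0, "ax": 0, "ay": 0, "az": 0},
    {"jaw": 1, "tx": 0, "ty": -22, "tz": 0, "ax": 0, "ay": 0, "az": 0},
  ],
)

```text
clock: 1.7
tool_pos: [0.4171, -0.0611, 0.3018]
ee_rot: [-0.02, 1.0, -0.0, 0.0]
wrist_force: [0.9, -0.4, -0.1]
gripper_width: 1.002
finger_force: 0.0
```

```bash
python3 - <<'E'
from h import *
c=cam("wrist"); np.save("w1.npy",np.array([c[0],c[1],np.tile(c[2],(3,1))]))
snap("wrist","w1.png")
delta((.435,-.30,.20),tool(.046))
E
```

```text
t 1.75 tcp [ 0.4171 -0.065   0.302 ] j [-0.51 -0.09  0.52  1.96  0.05  1.26  1.6 ]
 shift cm [ -0.94 -23.53  10.26] turn deg [-0.1  0.  -0.6]
```

View pics/w1.png

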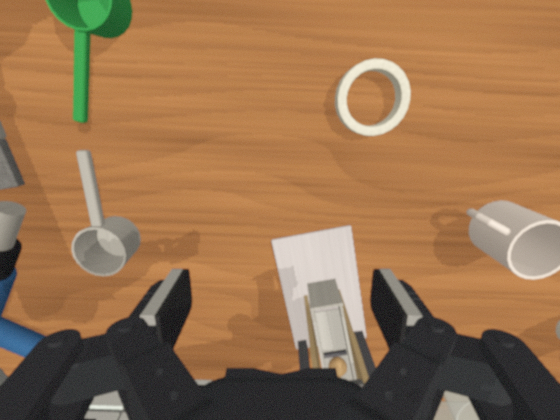

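The wrist view shows the plate's front corners at (272,241) and (351,227), the spout front edge from (308,284) to (337,280), the pan rim at (105,246) and its handle tip at (84,152). The green pan is at (80,10) with its tip at (80,120).

```bash
python3 - <<'E'
from h import *
w=np.load("w1.npy"); W=(w[0],w[1],w[2][0]); A=cam("scene");B=cam("side")
r=onz(W,105.5,245,.055); t=onz(W,84,152,.046); d=(r-t)[:2]; print("rim",r,"tip",t,np.linalg.norm(d),"yaw",np.arctan2(d[1],d[0]))
print("tri rim",tri(W,(105.5,245),B,(352.6,310.6)),"tip",tri(W,(84,152),B,(308,337.2)))
a=onz(W,272,241,.006);b=onz(W,351,227,.006); print("corners",a,b,np.linalg.norm(a-b),"yaw",np.arctan2(*(a-b)[:2]),"mid",(a+b)/2)
s1=onz(W,308,284,.142);s2=onz(W,337,280,.142); print("spout front top",s1,s2,np.linalg.norm(s1-s2),(s1+s2)/2, np.arctan2(*(s1-s2)[:2]))
for p,q in(((272,241),(301.2,272)),((351,227),(272.8,252.8))): print(tri(W,p,B,q))
for yaw in(.23,.258,.28):
    f=np.array([np.cos(yaw),np.sin(yaw)]); print(yaw,"stand from plate",((a+b)/2)[:2]+.0485*f,"from spout",((s1+s2)/2)[:2]+.0185*f)
delta((.438,-.305,.15),tool(.046))
E
```

```text
rim [ 0.51895505 -0.28960655  0.055     ] tip [ 0.39803358 -0.30474914  0.046     ] 0.12186590845710894 yaw 0.12457815079506641
tri rim (array([ 0.53053915, -0.29765928,  0.04568674]), np.float64(0.012861837303186486)) tip (array([ 0.40076939, -0.3071635 ,  0.04362714]), np.float64(0.0048122958666651245))
corners [ 0.52562631 -0.06915053  0.006     ] [0.49833992 0.04637562 0.006     ] 0.11870484260211382 yaw 2.909651067742094 mid [ 0.51198312 -0.01138746  0.006     ]
spout front top [ 0.51383849 -0.02742958  0.142     ] [0.5076939  0.00311146 0.142     ] 0.03115302692125153 [ 0.5107662  -0.01215906  0.142     ] 2.9430519172892846
(array([ 0.53168281, -0.06954172, -0.00297385]), np.float64(0.0038483421302323035))
(array([ 0.50366116,  0.04846941, -0.00300627]), np.float64(0.00364829669444306))
0.23 stand from plate [ 5.59205939e-01 -3.30546318e-04] from spout [ 0.52877903 -0.00794148]
0.258 stand from plate [0.55887788 0.00098719] from spout [ 0.52865389 -0.00743884]
0.28 stand from plate [0.55859431 0.00201579] from spout [ 0.52854572 -0.00704648]
t 1.75 tcp [ 0.4171 -0.065   0.302 ] j [-0.51 -0.09  0.52  1.96  0.05  1.26  1.6 ]
 shift cm [ -1.22 -24.03  15.26] turn deg [-0.1  0.  -0.6]
```

>>> jog_arm(
  series=[
    {"jaw": 1, "tx": -0.2, "ty": -4.8, "tz": 0, "ax": 0, "ay": 0, "az": 0},
    {"jaw": 1, "tx": -0.4, "ty": -9.6, "tz": 1, "ax": 0, "ay": 0, "az": 0},
    {"jaw": 1, "tx": -0.6, "ty": -14.4, "tz": 3, "ax": 0, "ay": 0, "az": 0},
    {"jaw": 1, "tx": -0.8, "ty": -19, "tz": 4.5, "ax": 0, "ay": 0, "az": 0},
    {"jaw": 1, "tx": -1.2, "ty": -23, "tz": 6, "ax": 0, "ay": 0, "az": 0},
  ],
)

```text
clock: 2.25
tool_pos: [0.4402, -0.2883, 0.2412]
ee_rot: [-0.023, 1.0, -0.0, 0.0]
wrist_force: [2.0, 0.1, -0.5]
gripper_width: 1.002
finger_force: 0.0
```

>>> jog_arm(
  series=[
    {"jaw": 1, "tx": 0, "ty": -1, "tz": 3, "ax": 0, "ay": 0, "az": 0},
    {"jaw": 1, "tx": 0, "ty": -1, "tz": 6, "ax": 0, "ay": 0, "az": 0},
    {"jaw": 1, "tx": 0, "ty": -1, "tz": 8, "ax": 0, "ay": 0, "az": 0},
    {"jaw": 1, "tx": 0, "ty": -1, "tz": 8, "ax": 0, "ay": 0, "az": 0},
    {"jaw": 1, "tx": 0, "ty": -1, "tz": 8, "ax": 0, "ay": 0, "az": 0},
  ],
)

```text
clock: 2.75
tool_pos: [0.4411, -0.2962, 0.162]
ee_rot: [-0.023, 1.0, 0.0, -0.0]
wrist_force: [-1.0, -0.3, 1.2]
gripper_width: 1.001
finger_force: 0.0
```

```bash
python3 - <<'E'
from h import *
c=cam("wrist"); np.save("w2.npy",np.array([c[0],c[1],np.tile(c[2],(3,1))]))
snap("wrist","w2.png")
delta((.438,-.305,.036),tool(.046)); print(proj(c,(.533,-.301,.055)),proj(c,(.401,-.307,.045)))
E
```

```text
t 2.8 tcp [ 0.4416 -0.2966  0.1627] j [-0.11  0.35  0.76  1.93 -0.29  0.98  2.4 ]
 shift cm [ 0.42 -0.82 12.67] turn deg [-0.   0.1  0. ]
[270.09782139 309.33464847] [269.0572974  161.23707975]
```

View pics/w2.png

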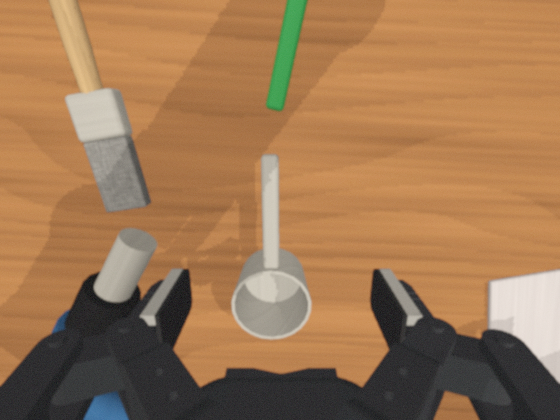

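The view shows the pan squarely between the fingers, with its rim centre at (271,302) and handle tip at (270,157). The predictions were (270,309) and (269,161). The grey-tipped blue tool at (130,260) stands close to the left finger, so I check the clearance.

```bash
python3 - <<'E'
from h import *
L=lambda f:(lambda w:(w[0],w[1],w[2][0]))(np.load(f)); W1,W2=L("w1.npy"),L("w2.npy"); B=cam("side");A=cam("scene")
for n,q,p,s in(("rim",(271,302),(100,251),(352.6,310.6)),("tip",(270,156.5),(84,152),(308,337.2))):
    print(n,tri(W2,q,W1,p),tri(W2,q,B,s))
r=onz(W2,271,302,.055);t=onz(W2,270,156.5,.046);print(r,t,np.arctan2(*(r-t)[1::-1]))
for p in((152,240),(148,205)): print("tool edge",onz(W2,*p,.04),onz(W2,*p,0.0))
E
```

```text
rim (array([ 0.52968764, -0.30069669,  0.0500398 ]), np.float64(0.0017069139528441267)) (array([ 0.53220515, -0.30033767,  0.04979953]), np.float64(0.0055374537230408975))
tip (array([ 0.39796145, -0.30642356,  0.04323925]), np.float64(0.0010135819589493745)) (array([ 0.39979305, -0.30751677,  0.04527055]), np.float64(0.0057003142078608255))
[ 0.52525688 -0.30047679  0.055     ] [ 0.39703895 -0.30635771  0.046     ] 0.045834427725711044
tool edge [ 0.47656517 -0.40831393  0.04      ] [ 0.49488321 -0.42539514  0.        ]
tool edge [ 0.44408708 -0.40909018  0.04      ] [ 0.4572942  -0.42629356  0.        ]
```

>>> jog_arm(
  series=[
    {"jaw": 1, "tx": 0.6, "ty": -0.8, "tz": 3, "ax": 0, "ay": 0, "az": 0},
    {"jaw": 1, "tx": 0.6, "ty": -0.8, "tz": 6, "ax": 0, "ay": 0, "az": 0},
    {"jaw": 1, "tx": 0.6, "ty": -0.8, "tz": 9, "ax": 0, "ay": 0, "az": 0},
    {"jaw": 1, "tx": 0.6, "ty": -0.8, "tz": 11.5, "ax": 0, "ay": 0, "az": 0},
    {"jaw": 1, "tx": 0.6, "ty": -0.8, "tz": 12.7, "ax": 0, "ay": 0, "az": 0},
  ],
)

```text
clock: 3.3
tool_pos: [0.4356, -0.3042, 0.0342]
ee_rot: [-0.023, 1.0, 0.0, 0.0]
wrist_force: [0.2, 0.8, -0.3]
gripper_width: 0.999
finger_force: 0.0
```

>>> jog_arm(
  series=[
    {"jaw": 1, "tx": 0, "ty": 0, "tz": 0, "ax": 0, "ay": 0, "az": 0},
    {"jaw": 0, "tx": 0, "ty": 0, "tz": 0, "ax": 0, "ay": 0, "az": 0},
    {"jaw": 0, "tx": 0, "ty": 0, "tz": 0, "ax": 0, "ay": 0, "az": 0},
    {"jaw": 0, "tx": 0, "ty": 0, "tz": 0, "ax": 0, "ay": 0, "az": 0},
    {"jaw": 0, "tx": 0, "ty": 0, "tz": 0, "ax": 0, "ay": 0, "az": 0},
  ],
)

```text
clock: 3.8
tool_pos: [0.4358, -0.3049, 0.0356]
ee_rot: [-0.023, 1.0, -0.0, 0.001]
wrist_force: [0.2, 0.2, 0.2]
gripper_width: 0.33
finger_force: 0.0
```

>>> jog_arm(
  series=[
    {"jaw": 0, "tx": 0, "ty": 0, "tz": 0, "ax": 0, "ay": 0, "az": 0},
    {"jaw": 0, "tx": 0, "ty": 0, "tz": 0, "ax": 0, "ay": 0, "az": 0},
    {"jaw": 0, "tx": 0, "ty": 0, "tz": 0, "ax": 0, "ay": 0, "az": 0},
    {"jaw": 0, "tx": 0, "ty": 0, "tz": 0, "ax": 0, "ay": 0, "az": 0},
    {"jaw": 0, "tx": 0, "ty": 0, "tz": 0, "ax": 0, "ay": 0, "az": 0},
  ],
)

```text
clock: 4.3
tool_pos: [0.4353, -0.3049, 0.0349]
ee_rot: [-0.023, 1.0, -0.0, 0.0]
wrist_force: [-0.9, 0.0, 3.7]
gripper_width: 0.154
finger_force: 59.5
```

>>> jog_arm(
  series=[
    {"jaw": 0, "tx": 0, "ty": 0, "tz": -1, "ax": 0, "ay": 0, "az": 0},
    {"jaw": 0, "tx": 0, "ty": 0, "tz": -2, "ax": 0, "ay": 0, "az": 0},
    {"jaw": 0, "tx": 0, "ty": 2, "tz": -2, "ax": 0, "ay": 0, "az": -3},
    {"jaw": 0, "tx": 0, "ty": 5, "tz": -2, "ax": 0, "ay": 0, "az": -6},
    {"jaw": 0, "tx": -0.5, "ty": 8, "tz": -2, "ax": 0, "ay": 0, "az": -9},
  ],
)

```text
clock: 4.8
tool_pos: [0.4356, -0.2241, 0.0553]
ee_rot: [-0.101, 0.995, 0.0, -0.0]
wrist_force: [0.4, 0.6, -1.4]
gripper_width: 0.152
finger_force: 59.0
```

>>> jog_arm(
  series=[
    {"jaw": 0, "tx": 0, "ty": 2, "tz": 0, "ax": 0, "ay": 0, "az": -2.5},
    {"jaw": 0, "tx": 0, "ty": 4, "tz": 0, "ax": 0, "ay": 0, "az": -2.5},
    {"jaw": 0, "tx": 0, "ty": 5, "tz": 0, "ax": 0, "ay": 0, "az": -2.5},
    {"jaw": 0, "tx": 0, "ty": 5, "tz": 0, "ax": 0, "ay": 0, "az": -2.5},
    {"jaw": 0, "tx": 0, "ty": 5, "tz": 0, "ax": 0, "ay": 0, "az": -2.5},
  ],
)

```text
clock: 5.3
tool_pos: [0.4269, -0.1764, 0.0552]
ee_rot: [-0.123, 0.992, -0.0, 0.001]
wrist_force: [0.2, 0.3, -2.0]
gripper_width: 0.153
finger_force: 58.9
```

```bash
python3 - <<'E'
from h import *
c=cam("wrist"); np.save("w3.npy",np.array([c[0],c[1],np.tile(c[2],(3,1))]))
a=snap("wrist","w3.png"); b=snap("side","s3.png"); A=snap("scene","a3.png")
delta((.468,-.026,.052),tool(.25))
f=lambda im,u,v,w,h: cv2.resize(im[v:v+h,u:u+w,::-1],(400,300),interpolation=cv2.INTER_CUBIC)
cv2.imwrite("pics/c3.png",np.vstack([np.hstack([f(a,0,0,560,420),f(a,160,210,240,180)]),np.hstack([f(b,240,180,160,120),f(A,200,220,160,120)])]))
E
```

```text
t 5.45 tcp [ 0.4267 -0.1768  0.055 ] j [-0.24  0.38  0.64  2.17 -0.35  0.69  2.46]
 shift cm [-7.67 13.62  0.29] turn deg [-0.1  0.  -0.3]
```

View pics/c3.png

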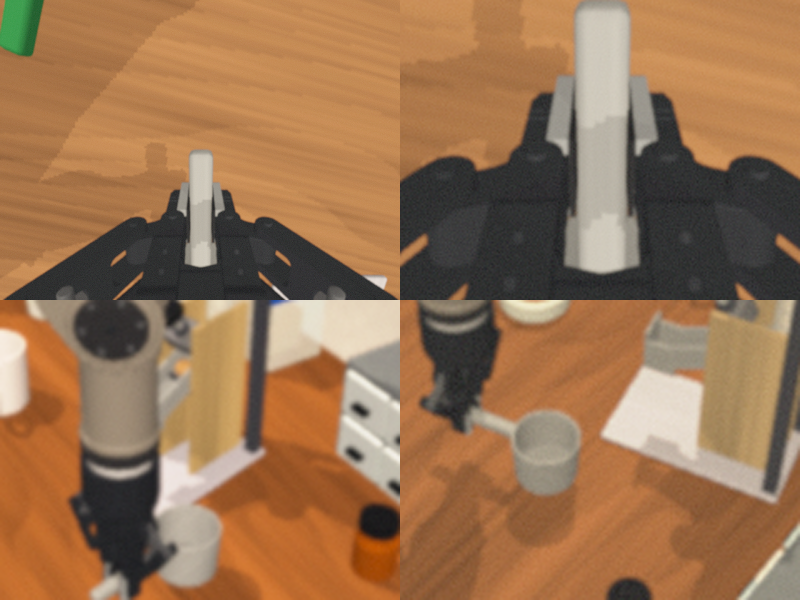

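>>> jog_arm(
  series=[
    {"jaw": 0, "tx": -1.5, "ty": 3, "tz": 0, "ax": 0, "ay": 0, "az": 0},
    {"jaw": 0, "tx": -3, "ty": 6, "tz": 0, "ax": 0, "ay": 0, "az": 0},
    {"jaw": 0, "tx": -5, "ty": 9, "tz": 0, "ax": 0, "ay": 0, "az": 0},
    {"jaw": 0, "tx": -6.5, "ty": 11.5, "tz": 0, "ax": 0, "ay": 0, "az": 0},
    {"jaw": 0, "tx": -7.7, "ty": 13.6, "tz": 0, "ax": 0, "ay": 0, "az": 0},
  ],
)

```text
clock: 5.95
tool_pos: [0.4688, -0.0238, 0.0549]
ee_rot: [-0.123, 0.992, -0.0, 0.0]
wrist_force: [0.5, 0.1, -1.4]
gripper_width: 0.15
finger_force: 58.9
```

>>> jog_arm(
  series=[
    {"jaw": 0, "tx": 0, "ty": 0, "tz": 0, "ax": 0, "ay": 0, "az": 0},
    {"jaw": 0, "tx": 0, "ty": 0, "tz": 0.3, "ax": 0, "ay": 0, "az": 0},
    {"jaw": 0, "tx": 0, "ty": 0, "tz": 0.6, "ax": 0, "ay": 0, "az": 0},
    {"jaw": 0, "tx": 0, "ty": 0, "tz": 0.8, "ax": 0, "ay": 0, "az": 0},
    {"jaw": 0, "tx": 0, "ty": 0, "tz": 0.8, "ax": 0, "ay": 0, "az": 0},
  ],
)

```text
clock: 6.45
tool_pos: [0.4673, -0.026, 0.0464]
ee_rot: [-0.122, 0.993, -0.0, -0.0]
wrist_force: [-0.5, -1.2, -1.7]
gripper_width: 0.149
finger_force: 58.9
```

```bash
python3 - <<'E'
from h import *
b=snap("side","s4.png"); A=snap("scene","a4.png"); ca,cb=cam("scene"),cam("side")
o=manip.get_obs(); print(o["clock"],o["tool_pos"],o["wrist_force"])
yaw=.25; f=np.array([np.cos(yaw),np.sin(yaw),0]); s=np.array([-np.sin(yaw),np.cos(yaw),0])
O=np.array([.560,-.003,0])+.0765*f
def draw(im,c,off,sc,u0,v0):
    for p in [(-95,-18,90),(-95,18,90),(-60,-18,90),(-125,-60,6),(-125,60,6),(80,-60,6),(80,60,6),(-95,-18,142),(-95,18,142)]:
        q=proj(c,O+f*p[0]/1e3+s*p[1]/1e3+np.array([0,0,p[2]/1e3])); q=((q-(u0,v0))*sc).astype(int); cv2.circle(im,tuple(int(k) for k in q),3,(0,0,255),-1)
    return im
f2=lambda im,u,v: cv2.resize(im[v:v+120,u:u+80,::-1],(400,600),interpolation=cv2.INTER_CUBIC)
cv2.imwrite("pics/c4.png",np.hstack([draw(f2(A,275,200),ca,0,5,275,200),draw(f2(b,265,180),cb,0,5,265,180)]))
E
```

```text
6.55 [ 0.46770569 -0.02551761  0.04672526] [ 0.94860659  0.16458078 -1.3524417 ]
```

View pics/c4.png

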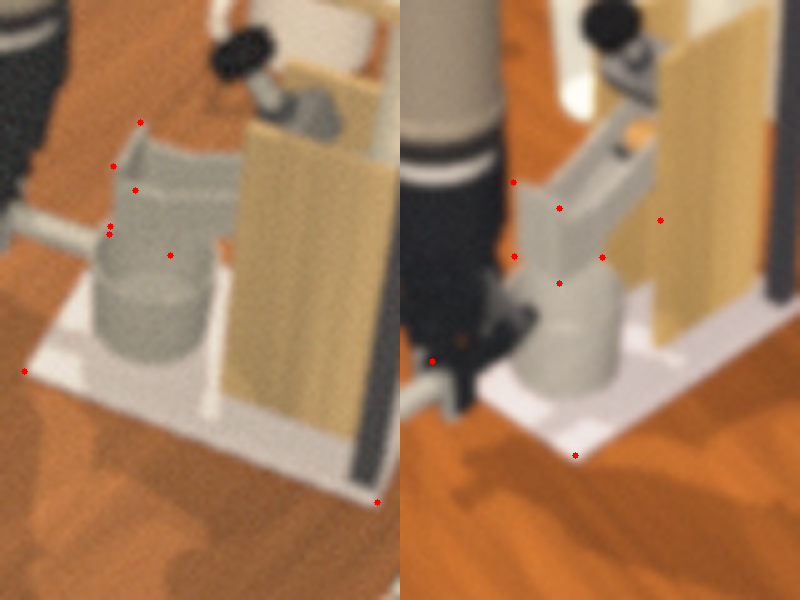

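The overlay of the modelled plate corners and spout matches both views to about 1 px, or 2 mm. The pan stands below the spout, with its silhouette centred on u≈305.7 in the scene view and 298.2 in the side view.

```bash
python3 - <<'E'
from h import *
A,B=cam("scene"),cam("side")
for dx,dy in((0,0),(.005,0),(0,.005)):
    p=np.array([.560+dx,-.003+dy,.035]); print(proj(A,p),proj(B,p))
E
```

```text
[304.89131488 258.11602537] [296.93905446 246.27556212]
[306.33317242 258.99022645] [298.38132753 245.73117306]
[305.96949435 257.0712535 ] [296.05810547 245.37385722]
```

>>> jog_arm(
  series=[
    {"jaw": 0, "tx": 0.2, "ty": 0.1, "tz": 0.2, "ax": 0, "ay": 0, "az": 0},
    {"jaw": 0, "tx": 0.2, "ty": 0.1, "tz": 0.4, "ax": 0, "ay": 0, "az": 0},
    {"jaw": 0, "tx": 0.2, "ty": 0.1, "tz": 0.5, "ax": 0, "ay": 0, "az": 0},
    {"jaw": 0, "tx": 0.2, "ty": 0.1, "tz": 0.6, "ax": 0, "ay": 0, "az": 0},
    {"jaw": 0, "tx": 0.2, "ty": 0.1, "tz": 0.6, "ax": 0, "ay": 0, "az": 0},
  ],
)

```text
clock: 7.05
tool_pos: [0.4653, -0.0244, 0.041]
ee_rot: [-0.123, 0.992, 0.0, -0.0]
wrist_force: [-2.5, 0.4, 4.4]
gripper_width: 0.15
finger_force: 59.8
```

Contact is felt, so I release.

>>> jog_arm(
  series=[
    {"jaw": 0.2, "tx": 0, "ty": 0, "tz": 0, "ax": 0, "ay": 0, "az": 0},
    {"jaw": 0.3, "tx": 0, "ty": 0, "tz": 0, "ax": 0, "ay": 0, "az": 0},
    {"jaw": 0.5, "tx": 0, "ty": 0, "tz": 0, "ax": 0, "ay": 0, "az": 0},
    {"jaw": 0.7, "tx": 0, "ty": 0, "tz": 0, "ax": 0, "ay": 0, "az": 0},
    {"jaw": 0.7, "tx": 0, "ty": 0, "tz": 0, "ax": 0, "ay": 0, "az": 0},
  ],
)

```text
clock: 7.55
tool_pos: [0.4658, -0.0243, 0.0408]
ee_rot: [-0.123, 0.992, 0.0, 0.0]
wrist_force: [0.5, 0.0, 0.1]
gripper_width: 0.697
finger_force: 0.0
```

>>> jog_arm(
  series=[
    {"jaw": 0.7, "tx": 0, "ty": 0, "tz": 0, "ax": 0, "ay": 0, "az": 0},
    {"jaw": 0.7, "tx": 0, "ty": 0, "tz": -2, "ax": 0, "ay": 0, "az": 0},
    {"jaw": 0.7, "tx": 0, "ty": 0, "tz": -6, "ax": 0, "ay": 0, "az": 0},
    {"jaw": 0.7, "tx": 1, "ty": 0, "tz": -11, "ax": 0, "ay": 0, "az": 0},
    {"jaw": 0.7, "tx": 2, "ty": 0, "tz": -16, "ax": 0, "ay": 0, "az": 0},
  ],
)

```text
clock: 8.05
tool_pos: [0.446, -0.0296, 0.2001]
ee_rot: [-0.123, 0.992, -0.0, -0.001]
wrist_force: [0.3, 0.1, 0.5]
gripper_width: 0.698
finger_force: 0.0
```

>>> jog_arm(
  series=[
    {"jaw": 0.5, "tx": 0, "ty": 0, "tz": -4, "ax": 0, "ay": 0, "az": 0},
    {"jaw": 0.3, "tx": 0, "ty": 0, "tz": -8, "ax": 0, "ay": 0, "az": 0},
    {"jaw": 0, "tx": 0, "ty": 0, "tz": -10, "ax": 0, "ay": 0, "az": 0},
    {"jaw": 0, "tx": 0, "ty": 0, "tz": -10, "ax": 0, "ay": 0, "az": 0},
    {"jaw": 0, "tx": 0, "ty": 0, "tz": -10, "ax": 0, "ay": 0, "az": 0},
  ],
)

```text
clock: 8.55
tool_pos: [0.4463, -0.0292, 0.2985]
ee_rot: [-0.123, 0.992, 0.0, -0.0]
wrist_force: [-0.2, -0.5, 0.2]
gripper_width: 0.002
finger_force: 0.0
```

```bash
python3 - <<'E'
from h import *
c=cam("wrist"); np.save("w5.npy",np.array([c[0],c[1],np.tile(c[2],(3,1))]))
a=snap("wrist","w5.png");b=snap("side","s5.png"); A=snap("scene","a5.png")
f=lambda im,u,v,w,h: cv2.resize(im[v:v+h,u:u+w,::-1],(400,300),interpolation=cv2.INTER_CUBIC)
cv2.imwrite("pics/c5.png",np.vstack([np.hstack([f(a,0,0,560,420),f(a,160,150,240,180)]),np.hstack([f(b,250,165,112,84),f(A,270,195,112,84)])]))
yaw=.25; F=np.array([np.cos(yaw),np.sin(yaw),0]); O=np.array([.560,-.003,0])+.0765*F
ax=np.array([0,0,np.cos(np.deg2rad(35))])-F*np.sin(np.deg2rad(35)); top=O-.041*F+[0,0,.235]
print("top",top,"axis",ax); print("disc mid proj",proj(cam("scene"),top-.006*ax),proj(cam("side"),top-.006*ax))
pre=top+ax*(.011+.06); delta(pre,tool(yaw,35))
E
```

```text
top [0.59439639 0.00578284 0.235     ] axis [-0.55574533 -0.14190508  0.81915204]
disc mid proj [323.3010055  210.85390195] [306.79995015 184.34283996]
t 8.7 tcp [ 0.4457 -0.0293  0.2974] j [-0.78 -0.04  0.74  1.93  0.03  1.25  1.76]
 shift cm [-11.21  -0.25   0.39] turn deg [ -0.1 -35.2  -0.2]
```

View pics/c5.png

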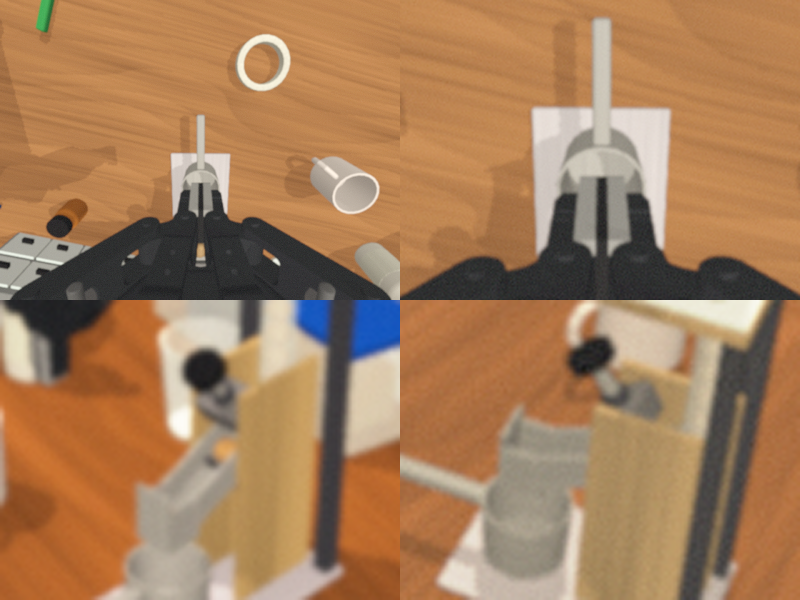

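The plunger head matches the prediction to 0.5 px, and the pan is centred and released with its handle straight. Next I tilt in front of the plunger.

>>> jog_arm(
  series=[
    {"jaw": 0, "tx": 0, "ty": 0, "tz": 0, "ax": 0, "ay": -7, "az": 0},
    {"jaw": 0, "tx": -1, "ty": 0, "tz": 0, "ax": 0, "ay": -14, "az": 0},
    {"jaw": 0, "tx": -3, "ty": 0, "tz": 0, "ax": 0, "ay": -21, "az": 0},
    {"jaw": 0, "tx": -5, "ty": 0, "tz": 0, "ax": 0, "ay": -28, "az": 0},
    {"jaw": 0, "tx": -7, "ty": -0.2, "tz": 0, "ax": 0, "ay": -35, "az": 0},
  ],
)

```text
clock: 9.2
tool_pos: [0.515, -0.0138, 0.2982]
ee_rot: [-0.117, 0.946, 0.037, 0.3]
wrist_force: [0.3, -0.3, -0.6]
gripper_width: -0.001
finger_force: 0.0
```

```bash
cat > press.py <<'E'
from h import *
import sys
yaw=.25; F=np.array([np.cos(yaw),np.sin(yaw),0]); O=np.array([.560,-.003,0])+.0765*F
ax=np.array([0,0,np.cos(np.deg2rad(35))])-F*np.sin(np.deg2rad(35)); top=O-.041*F+[0,0,.235]
delta(top+ax*(.011+float(sys.argv[1])),tool(yaw,35))
E
python3 press.py .03
```

```text
t 9.2 tcp [ 0.515  -0.0138  0.2982] j [-0.78 -0.3   0.68  2.21  0.16  0.56  1.65]
 shift cm [-3.05 -0.06  5.77] turn deg [-0.1  0.2 -0.1]
```

>>> jog_arm(
  series=[
    {"jaw": 0, "tx": -2, "ty": 0, "tz": 0, "ax": 0, "ay": 0, "az": 0},
    {"jaw": 0, "tx": -3.1, "ty": 0, "tz": 2, "ax": 0, "ay": 0, "az": 0},
    {"jaw": 0, "tx": -3.1, "ty": 0, "tz": 4, "ax": 0, "ay": 0, "az": 0},
    {"jaw": 0, "tx": -3.1, "ty": 0, "tz": 5.8, "ax": 0, "ay": 0, "az": 0},
    {"jaw": 0, "tx": -3.1, "ty": 0, "tz": 5.8, "ax": 0, "ay": 0, "az": 0},
  ],
)

```text
clock: 9.7
tool_pos: [0.5705, 0.0005, 0.2658]
ee_rot: [-0.118, 0.947, 0.036, 0.295]
wrist_force: [-0.6, -0.6, -0.4]
gripper_width: -0.001
finger_force: 0.0
```

```bash
python3 press.py 0; python3 - <<'E'
from h import *
b=snap("side","s6.png"); A=snap("scene","a6.png")
f=lambda im,u,v: cv2.resize(im[v:v+75,u:u+50,::-1],(400,600),interpolation=cv2.INTER_CUBIC)
cv2.imwrite("pics/c6.png",np.hstack([f(b,280,145),f(A,295,165)]))
E
```

```text
t 9.7 tcp [5.705e-01 5.000e-04 2.658e-01] j [-0.98 -0.11  0.94  2.16 -0.09  0.45  1.86]
 shift cm [-0.25 -0.07  2.82] turn deg [-0.2 -0.4 -0.1]
```

View pics/c6.png

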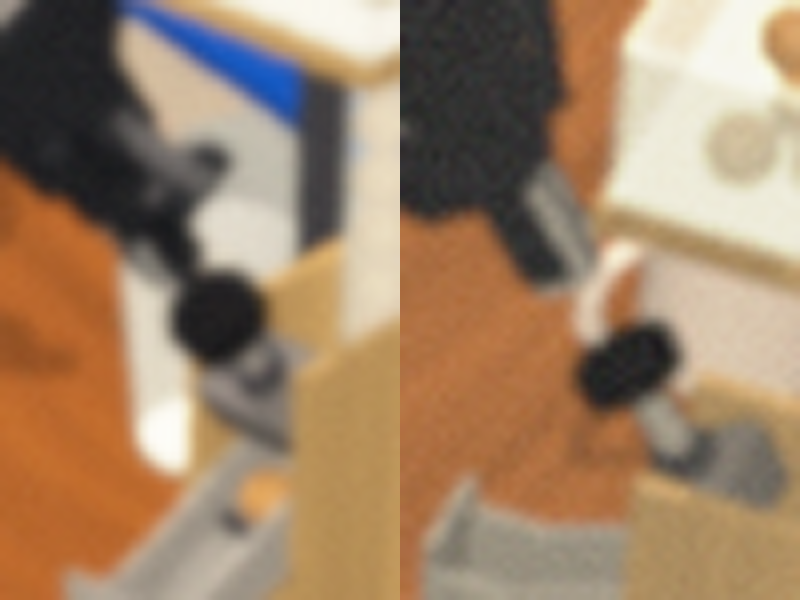

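The shut fingertips point along the plunger axis in both views (side head at 218,315 in the crop, scene head at 628,365), about 28 mm away, so I press.

>>> jog_arm(
  series=[
    {"jaw": 0, "tx": -0.3, "ty": -0.1, "tz": 1.5, "ax": 0, "ay": 0, "az": 0},
    {"jaw": 0, "tx": -0.3, "ty": -0.1, "tz": 2.5, "ax": 0, "ay": 0, "az": 0},
    {"jaw": 0, "tx": -0.3, "ty": -0.1, "tz": 3.1, "ax": 0, "ay": 0, "az": 0},
    {"jaw": 0, "tx": -0.3, "ty": -0.1, "tz": 3.7, "ax": 0, "ay": 0, "az": 0},
    {"jaw": 0, "tx": -0.3, "ty": -0.1, "tz": 4.2, "ax": 0, "ay": 0, "az": 0},
  ],
)

```text
clock: 10.3
tool_pos: [0.5978, 0.0059, 0.2367]
ee_rot: [-0.117, 0.946, 0.038, 0.298]
wrist_force: [-2.7, 0.7, 3.4]
gripper_width: 0.0
finger_force: 2.4
```

```bash
python3 press.py -.02; python3 -c "
from h import *
o=manip.get_obs();print(R.from_quat(o['ee_rot']).inv().apply(o['wrist_force']))"
```

```text
t 10.3 tcp [0.5978 0.0059 0.2367] j [-1.03  0.07  1.08  2.15 -0.58  0.42  2.31]
 shift cm [0.37 0.07 0.84] turn deg [-0.   0.  -0.2]
[ 0.02600714  1.28975811 -4.17721769]
```

>>> jog_arm(
  series=[
    {"jaw": 0, "tx": 0, "ty": 0, "tz": 0.4, "ax": 0, "ay": 0, "az": 0},
    {"jaw": 0, "tx": 0, "ty": 0, "tz": 0.7, "ax": 0, "ay": 0, "az": 0},
    {"jaw": 0, "tx": 0, "ty": 0, "tz": 0.9, "ax": 0, "ay": 0, "az": 0},
    {"jaw": 0, "tx": 0, "ty": 0, "tz": 1, "ax": 0, "ay": 0, "az": 0},
    {"jaw": 0, "tx": 0, "ty": 0, "tz": 1, "ax": 0, "ay": 0, "az": 0},
  ],
)

```text
clock: 10.8
tool_pos: [0.6025, 0.0069, 0.23]
ee_rot: [-0.116, 0.947, 0.041, 0.298]
wrist_force: [-33.4, -1.8, 35.3]
gripper_width: -0.003
finger_force: 24.1
```

```bash
python3 press.py -.02; python3 -c "
from h import *
o=manip.get_obs();print(R.from_quat(o['ee_rot']).inv().apply(o['wrist_force']))"
```

```text
t 10.8 tcp [0.6025 0.0069 0.23  ] j [-0.98  0.11  1.04  2.15 -0.67  0.42  2.4 ]
 shift cm [0.38 0.09 0.03] turn deg [ 0.3 -0.  -0.4]
[  6.66747805   6.66283657 -47.67162515]
```

Stop reached (48 N along the axis). I hold briefly, then withdraw along the axis.

>>> jog_arm(
  series=[
    {"jaw": 0, "tx": 0, "ty": 0, "tz": -0.05, "ax": 0, "ay": 0, "az": 0},
    {"jaw": 0, "tx": 0, "ty": 0, "tz": -0.1, "ax": 0, "ay": 0, "az": 0},
    {"jaw": 0, "tx": 0, "ty": 0, "tz": -0.1, "ax": 0, "ay": 0, "az": 0},
    {"jaw": 0, "tx": 0, "ty": 0, "tz": -0.1, "ax": 0, "ay": 0, "az": 0},
    {"jaw": 0, "tx": 0, "ty": 0, "tz": -0.1, "ax": 0, "ay": 0, "az": 0},
  ],
)

```text
clock: 11.3
tool_pos: [0.6022, 0.0069, 0.2302]
ee_rot: [-0.117, 0.946, 0.039, 0.298]
wrist_force: [-20.4, -1.4, 21.2]
gripper_width: 0.0
finger_force: 14.7
```

>>> jog_arm(
  series=[
    {"jaw": 0, "tx": 0, "ty": 0, "tz": -0.8, "ax": 0, "ay": 0, "az": 0},
    {"jaw": 0, "tx": 0, "ty": 0, "tz": -1.6, "ax": 0, "ay": 0, "az": 0},
    {"jaw": 0, "tx": 0, "ty": 0, "tz": -3, "ax": 0, "ay": 0, "az": 0},
    {"jaw": 0, "tx": 0, "ty": 0, "tz": -6, "ax": 0, "ay": 0, "az": 0},
    {"jaw": 0, "tx": 0, "ty": 0, "tz": -10, "ax": 0, "ay": 0, "az": 0},
  ],
)

```text
clock: 11.8
tool_pos: [0.5503, -0.0027, 0.3002]
ee_rot: [-0.12, 0.947, 0.039, 0.294]
wrist_force: [0.8, 2.0, -2.6]
gripper_width: 0.001
finger_force: 0.0
```

>>> jog_arm(
  series=[
    {"jaw": 0, "tx": 2, "ty": 0, "tz": -3, "ax": 0, "ay": 0, "az": 0},
    {"jaw": 0, "tx": 2, "ty": 0, "tz": -6, "ax": 0, "ay": 0, "az": 0},
    {"jaw": 0, "tx": 2, "ty": 0, "tz": -8, "ax": 0, "ay": 0, "az": 0},
    {"jaw": 0, "tx": 2, "ty": 0, "tz": -8, "ax": 0, "ay": 0, "az": 0},
    {"jaw": 0, "tx": 2, "ty": 0, "tz": -8, "ax": 0, "ay": 0, "az": 0},
  ],
)

```text
clock: 12.3
tool_pos: [0.492, -0.0201, 0.3562]
ee_rot: [-0.118, 0.947, 0.04, 0.297]
wrist_force: [0.5, 0.7, -0.2]
gripper_width: 0.001
finger_force: 0.0
```

```bash
python3 - <<'E'
from h import *
a=snap("wrist","w7.png");b=snap("side","s7.png"); A=snap("scene","a7.png")
f=lambda im,u,v,w,h: cv2.resize(im[v:v+h,u:u+w,::-1],(400,300),interpolation=cv2.INTER_CUBIC)
cv2.imwrite("pics/c7.png",np.vstack([np.hstack([f(a,0,0,560,420),f(a,180,100,200,150)]),np.hstack([f(b,250,165,128,96),f(A,270,195,112,84)])]))
print(manip.get_obs()["clock"],manip.get_obs()["tool_pos"])
E
```

```text
12.45 [ 0.49183125 -0.01949665  0.35455808]
```

View pics/c7.png

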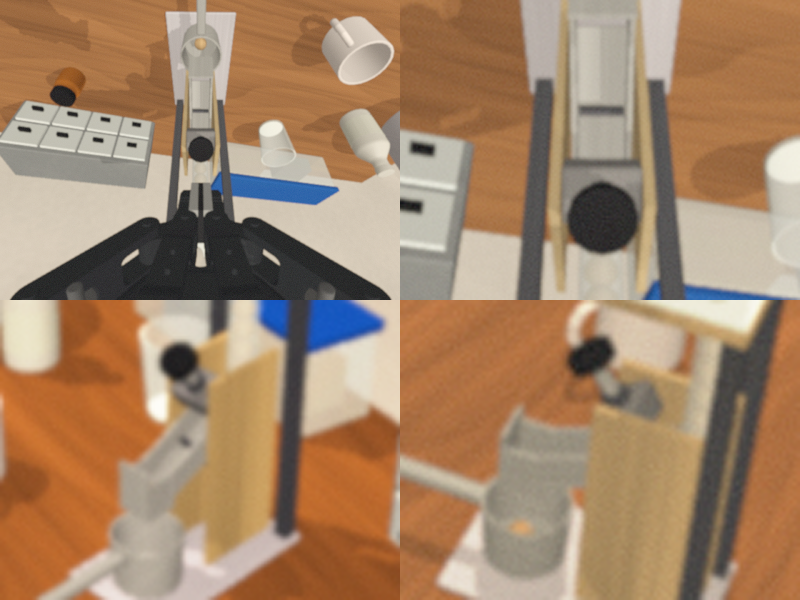

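The bead lies in the pan (wrist 200,43; scene crop 520,527), the plunger is back up, the pan still stands under the spout, and the arm is clear. I hand the job in.

```bash
python3 -c "
from cell import manip
print(manip.finish_job())"
```

```text
the job is handed in; nothing more can be done
None
```

The job is handed in: the last pictures show the pan standing centred under the spout with the bead in it and the plunger back up; I kept clear of the mug, clear cup and jar. No verdict came back.

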